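# Pop the battery pack out of the shop vacuum

## Robot

A 6-joint arm with a two-finger parallel gripper is mounted at the origin on the work surface. World frame = base frame: x ahead of the robot, y to its left, z up, the work surface at z = 0. Lengths are in m, angles in rad, forces in N, time in s.
With the tool pointing down it reaches from about 0.3 to 0.875 m from the base axis. Payload 6.4 kg.
Tool frame: the origin (TCP) lies midway between the tips of the shut fingers; the grasp point (between the pads) lies 19 mm behind it; z points along the fingers, y is the line along which they close (so a half turn about z gives the same grasp; the last joint's range is limited). The gripper opens to 85 mm and grips with 20 to 120 N. Pads are 22 mm wide; open, the fingers measure 114 mm over their backs; the gripper's body (76 mm by 85 mm) begins 54 mm behind the grasp point. The pads swing forward as they close: fully open they stand 13 mm farther back than shut.
Start: joints at [0.925, 0.181, 1.607, -0, 1.354, -0.206], TCP at [0.245, 0.52, 0.231] pointing down, gripper open.
Joint ranges: [-2.99, 2.99], [-0.89, 2.07], [0.3, 2.58], [-1.14, 4.28], [0, 2.63], [-3.12, 3.12]. Speed limits (rad/s): [2.57, 2.57, 3.01, 3.14, 3.14, 3.14].

## Interface

Orientations are given as a unit quaternion [w, x, y, z].
In Python, from bench import sensors, vision, ctrl gives the robot as it stands.
- The arm moves only by the tool carry_out, never from a script. Its argument "deltas" is text: rows parted by semicolons, each of 7 numbers parted by spaces: the shift along the tool's x, y, z in mm, then the turn, a rotation vector about the tool's x, y, z in rad, then the closure, from 0 (fully open) to 1 (shut). In form: tx ty tz ax ay az claw; .... A call has 1 to 12 rows; each row is the pose to reach, as a shift and turn from the pose commanded when the call began, along the tool's axes at that moment; what a row does not reach only later rows make up. A row lasts 1/8 s, in which the tool goes at most 62.5 mm and 10.7 degrees, less where a joint would pass 70% of its speed; a pose out of reach is approached as far as the arm can. A call with a gripper value outside its range is refused whole. The fingers move at their own pace and stop on an object; the grip force is fixed at half the most. Time passes only in rows, so rows that repeat a pose let the fingers close. It gives the time, the measured TCP pose, the force, the opening and the grip force at its end, in the units of the state.
- sensors.get_obs(): the state, without advancing time (a new reading comes with each control period).
- vision.camera(name): name is "scene" or "top" or "wrist"; returns the picture (400x640x3 uint8, blue, green, red); there is no depth.
- vision.camera_model(name): a dict with "K" (3x3 intrinsics, pixels), "extrinsics" (4x4, takes a point from world to camera coordinates); the wrist camera has in their place "hand_eye" (4x4, takes a point from camera to tool coordinates, whose origin is the TCP and whose axes are the flange's). Camera axes: x right, y down, z forward; pixel columns grow to the right and rows downward; lengths in m; the calibration is good to about 2 mm. A picture is of the moment at which its call begins: read the wrist's pose just before it. camera_model takes no time and is no camera call.
- ctrl.hand_in(): hands the job in; it is judged then, once.
The state is a dict: "time_s": time; "q": joint angles; "dq": joint speeds; "joint_efforts": joint torques, N m; "eef_pos": TCP position; "eef_rot": TCP orientation; "wrist_force": force on the tool from outside, world axes, zero at the start; "torque": the same for the moment, N m; "opening": opening from 0.0 (shut) to 1.0 (fully open); "grasp_force": force on a finger pad.
Only numpy, scipy, OpenCV 4.12 (cv2) and the standard library are available. Lean on these libraries where they do the work, as an engineer would, in place of code of your own. Each camera call takes 0.05 s, during which the arm holds its last target. There are 200 camera calls.

## Task

The battery pack in the top of the cordless shop vacuum is held down by two catches. Put one fingertip on each of the two small square catch buttons in front of the pack, press both down fully together and keep them down until the pack's spring has pushed the pack up as far as it goes, then let both buttons spring back and move away. Do not touch or pull the pack itself, do not press the round power button, and leave everything else where it is.

Things in the scene. Friction and masses are not known exactly. Their poses are not given: they have to be found in the camera images.
- vac: Cordless shop vacuum, fixed on the bench: red tub, grey head, level deck 200 mm up. x axis from its front (buttons' side, towards the robot) to its back, y to its left, z up; origin at bench level. It spans x -115 to 155, y -180 to 180 mm. On the deck: pack at x -22 to 50, y -55 to 55; catch buttons at x -65, y 30 and -30; dial (18 mm tall) at x -75, y -125; flat carry bail (14 mm) on side and rear edges.
- pack: Black battery pack 72 (x) x 110 (y) x 80 mm tall, 0.6 kg, loose in the shaft; origin centre of underside, axes as the vacuum's. Locked: underside 140 mm above the vacuum's origin, top 20 mm above the deck. With both catches down a damped spring lifts it 26 mm in 1 to 3 s (top 46 mm above the deck); there it stays. A button let go too early re-catches it half-way; press both again to free it.
- catch_left_top (a point): Centre of the top face of the left catch button (the vacuum's +y side): black, 22 mm (x) by 20 mm (y), its top 9 mm above the deck when out, 2 mm when fully down. Moves with the button. The two buttons are 60 mm apart, centre to centre, along the vacuum's y.
- catch_right_top (a point): Centre of the top face of the right catch button (the vacuum's -y side), otherwise as the left.
- catch_left (a joint): Travel of the left catch button in m: 0 out, 0.007 fully down (straight down). It frees the pack from about 0.0045 to 0.0055; with only one button down the pack stays locked. Sprung: about 2.5 N to start, 5 N fully down, plus up to 3 N of catch friction; springs back when let go.
- catch_right (a joint): Travel of the right catch button, as the left.
- power (a joint): Travel of the vacuum's power button in m: 0 out, 0.006 fully down; round, black, 28 mm across on a 44 mm grey base, top 18 mm above the deck, at x -75, y 125 mm of the vacuum. Not to be pressed.
- tape: 3 m tape measure, yellow case 62 x 58 x 30 mm lying flat on the vacuum's deck, left or right of the pack; origin at the centre of its underside
- screw_box: cardboard box of screws 70 x 55 x 36 mm on the vacuum's deck on the other side of the pack; origin at the centre of its underside
- spare_pack: spare battery pack like the one in the vacuum (72 x 110 x 80 mm), standing on the bench beside the vacuum; origin at the centre of its underside
- glue: white glue bottle with orange cap, diameter 60 mm, 170 mm tall, on the bench; origin at the centre of its underside
- paint_tin: paint tin, diameter 108 mm, 125 mm tall, on the bench; origin at the centre of its underside
- screwdriver: screwdriver lying on the bench to the robot's right; origin at its middle, on the underside
- mallet: hammer lying on the bench to the robot's right; origin at its middle, on the underside
- offcut: wood offcut 140 x 90 x 38 mm lying on the bench near the robot, to its right; origin at the centre of its underside
Mind the look-alikes: they are no part of the job. What is shaped like the pack but yellow is not meant.

How it is judged:
On the way, in this order (a step that is already met when the one before it is completed fails the run):
1. both catch buttons are down together (more than 5 mm of their 7 mm) (value of joint each of catch_left, catch_right above 0.005 m), for 0.1 s.
2. the pack has been pushed right up (more than 23 of 26 mm) with both catch buttons still down (all of step 1 and z of pack in the frame of vac above 0.163 m), for 0.2 s.
At the end, for the whole second after the job is handed in: The pack stands in its shaft, pushed up by 23 to 32 mm, upright within 7 degrees and at rest; both catch buttons are out again (within 1.5 mm) and the power button is not pressed (z of pack in the frame of vac between 0.163 and 0.172 m and angle between pack's own z axis and vertical below 0.12 rad and linear speed of pack below 0.02 m/s and value of joint each of catch_left, catch_right below 0.0015 m and value of joint power below 0.002 m); the robot touches nothing.
It fails at once if the pack is lifted out (more than 10 mm above its raised position) (z of pack in the frame of vac above 0.176 m).
It fails at once if the robot touches, grips or pulls the pack (more than 1 N) (contact force between any of the fingers, the arm and pack above 1 N).
It fails at once if the power button is pressed (more than 2 mm) (value of joint power above 0.002 m).
It fails at once if another thing is moved by more than 15 mm (distance of any of tape, screw_box, spare_pack, glue, paint_tin, screwdriver, mallet, offcut from where it was at the start of the episode above 0.015 m).
It also fails if it takes over 45 s, if anything falls off the work surface, if the arm or the gripper's body presses on something with over 40 N, if the wrist force passes 120 N, or if a joint passes its speed limit or range.

## Working session

There is one attempt and no reset: what is moved stays moved. The work goes in short steps, Python scripts to look and compute and a tool call to move; the robot and the scene stay as the last step left them, time stands still between calls to the robot, and variables do not carry over. Pictures are saved under pics/ and viewed, at most 10 in all, crops included, and the job is handed in when it is done.

Besides the shell and the picture viewer there is one more tool, called after "Emit:" as name(argument=value, ...) on one line, values as JSON. carry_out: Moves the arm, as the interface text tells. Its arguments: {"type":"object","properties":{"deltas":{"type":"string"}},"required":["deltas"]}

```bash
mkdir -p pics; python3 - <<'E'
from bench import sensors, vision
import cv2,numpy as np
o=sensors.get_obs();print({k:np.round(v,3).tolist() for k,v in o.items()})
for n in("top","scene"):
    cv2.imwrite(f"pics/{n}0.png",vision.camera(n)); m=vision.camera_model(n);print(n,{k:np.round(v,4).tolist() for k,v in m.items() if k in("K","extrinsics")})
print(np.round(vision.camera_model("wrist")["hand_eye"],4).tolist())
E
```

```text
{'time_s': 0.0, 'q': [0.925, 0.182, 1.608, 0.0, 1.354, -0.206], 'dq': [0.001, 0.001, 0.001, -0.0, -0.0, -0.0], 'joint_efforts': [-0.001, -44.487, -35.134, -0.0, 0.009, -0.0], 'eef_pos': [0.244, 0.52, 0.23], 'eef_rot': [-0.0, 0.218, 0.976, -0.001], 'wrist_force': [0.204, -0.183, -0.543], 'torque': [0.027, -0.025, -0.013], 'grasp_force': 0.0, 'opening': 1.003}
top {'K': [[416.7489, 0.0, 321.0978], [0.0, 416.7489, 197.91], [0.0, 0.0, 1.0]], 'extrinsics': [[0.0014, -0.9997, 0.0259, -0.0426], [-0.9937, -0.0043, -0.1118, 0.5657], [0.1118, -0.0256, -0.9934, 1.3344], [0.0, 0.0, 0.0, 1.0]]}
scene {'K': [[416.1877, 0.0, 322.832], [0.0, 416.1877, 197.8872], [0.0, 0.0, 1.0]], 'extrinsics': [[0.8361, 0.5482, 0.0183, -0.4541], [0.3134, -0.4501, -0.8362, -0.07], [-0.4502, 0.7049, -0.5481, 1.6079], [0.0, 0.0, 0.0, 1.0]]}
[[-0.0001, -0.9631, -0.2692, 0.069], [1.0, -0.0002, 0.0004, -0.0006], [-0.0005, -0.2692, 0.9631, -0.143], [0.0, 0.0, 0.0, 1.0]]
```

View pics/top0.png

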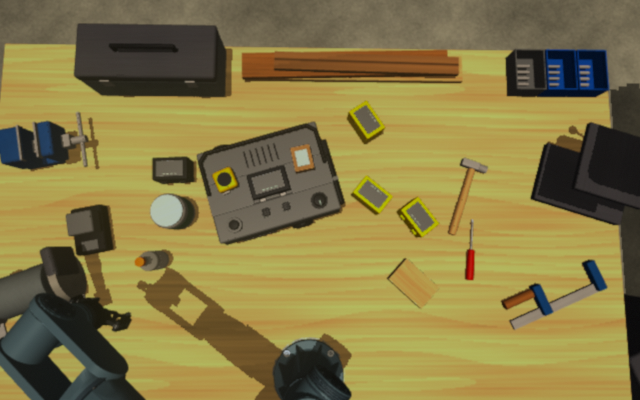

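View pics/scene0.png

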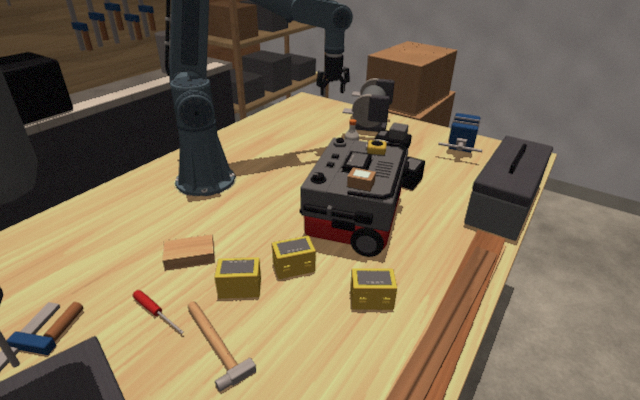

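The top view shows the vacuum at about (270,183), with the black pack at (269,182). There are two small dark squares in front of it at about (267,212) and (286,205). The round items are at (235,225) and (319,200). I'll enlarge this area to confirm.

```bash
python3 - <<'E'
import cv2
a=cv2.imread("pics/top0.png")[115:250,190:355]
cv2.imwrite("pics/crop1.png",cv2.convertScaleAbs(cv2.resize(a,None,fx=4.4,fy=4.4,interpolation=cv2.INTER_CUBIC),alpha=1.6,beta=10))
E
```

```text
(no output)
```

View pics/crop1.png

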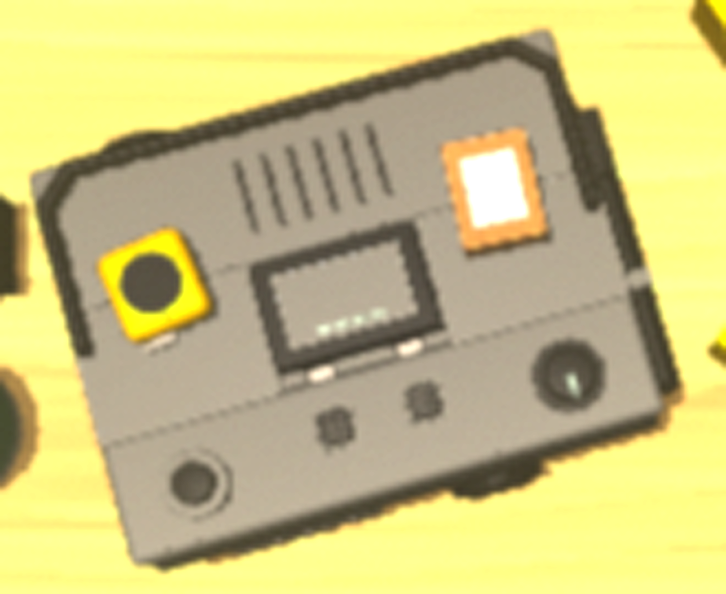

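The two small black squares at px (266.6,212) and (286.4,206) sit directly in front of the black pack, so they are the catch buttons. The round ones are the power button, with a grey base, at (234.5,224.5) and the dial, with a pointer, at (319,200). The yellow packs on the bench are decoys. Next I'll measure positions.

```bash
cat >h.py <<'E'
import numpy as np,cv2
from bench import sensors,vision
from scipy.spatial.transform import Rotation as R
def T_cw(n,o=None):
    m=vision.camera_model(n)
    if n!="wrist": return m["K"],np.linalg.inv(np.array(m["extrinsics"]))
    q=np.array(o["eef_rot"]);T=np.eye(4);T[:3,:3]=R.from_quat(q[[1,2,3,0]]).as_matrix();T[:3,3]=o["eef_pos"]
    return m["K"],T@np.array(m["hand_eye"])
def ray(n,uv,z,o=None):
    K,T=T_cw(n,o);d=T[:3,:3]@np.linalg.solve(np.array(K),[*uv,1.]);c=T[:3,3]
    return c+d*(z-c[2])/d[2]
def blobs(img,box,thr,amin=20):
    u0,v0,u1,v1=box;g=img[v0:v1,u0:u1].max(2)
    n,_,s,c=cv2.connectedComponentsWithStats((g<thr).astype(np.uint8))
    return [(s[i,4],c[i]+[u0,v0]) for i in range(1,n) if s[i,4]>=amin]
def to_tool(o,yaw_y,p):
    """shift in tool axes (mm) and turn about tool z so that tool y points at world angle yaw_y, TCP at p, z down"""
    q=np.array(o["eef_rot"]);M=R.from_quat(q[[1,2,3,0]])
    y=np.array([np.cos(yaw_y),np.sin(yaw_y),0]);z=np.array([0,0,-1.]);G=R.from_matrix(np.c_[np.cross(y,z),y,z])
    return np.round(1000*M.inv().apply(np.array(p)-o["eef_pos"]),1),np.round((M.inv()*G).as_rotvec(),4)
E
python3 - <<'E'
from h import *
img=cv2.imread("pics/top0.png");o=sensors.get_obs()
print(img[212,255:300].max(1),img[206,255:300].max(1))
for box in((258,203,276,221),(277,197,295,215)):
    for thr in(45,52,60):print(thr,blobs(img,box,thr,8))
L=ray("top",(266.6,212),.209);Rr=ray("top",(286.4,206.1),.209);P=ray("top",(234.5,224.5),.218);D=ray("top",(319.1,200.2),.218)
print(L,Rr,np.linalg.norm(L-Rr),P,D,np.linalg.norm(P-D))
for a,b in((L,Rr),(P,D)):print(np.arctan2(*(a-b)[[1,0]]))
yw=np.arctan2(*(P-D)[[1,0]]);m=(L+Rr)/2;print(m,to_tool(o,yw,[m[0],m[1],.30]))
E
```

```text
[109 110 108 109 110 109 102  79  59  64  68  62  63  62  56  80 108 111
 110 111 110 111 111 110 111 112 110 110 109 108 111 112 112 110 111 112
 111 111 112 112 112 113 113 113 112] [106 107 108 107 108 106 108 109 107 108 107 106 107 109 109 108 108 108
 109 109 108 107 110 108 108 107 101  82  63  67  70  64  59  57  55  75
 105 109 111 109 110 111 109 110 111]
45 []
52 []
60 []
45 []
52 []
60 [(np.int32(12), array([287.58333333, 206.75      ]))]
[0.50512542 0.1178798  0.209     ] [0.52211516 0.06208893 0.209     ] 0.05832042621416862 [0.4690868  0.20583512 0.218     ] [ 0.5383917  -0.03057566  0.218     ] 0.2463599481070271
1.866399799375128
1.8559611311540876
[0.51362029 0.08998436 0.209     ] (array([-426.5, -274.5,  -69.3]), array([-0.0013, -0.0009, -0.725 ]))
```

Emit:
carry_out(deltas="0 0 -60 0 0 0 0.2; -30 -20 -100 0 0 -0.1 0.45; -80 -50 -130 0 0 -0.2 0.45; -130 -84 -130 0 0 -0.3 0.45; -180 -116 -130 0 0 -0.4 0.45; -230 -148 -130 0 0 -0.5 0.45; -280 -180 -130 0 0 -0.6 0.45; -330 -212 -130 0 0 -0.7 0.45; -380 -244 -130 0 0 -0.725 0.45; -426 -274 -130 0 0 -0.725 0.45; -426 -274 -130 0 0 -0.725 0.45; -426 -274 -130 0 0 -0.725 0.45")

```text
time_s: 1.6
eef_pos: [0.5132, 0.0912, 0.3608]
eef_rot: [-0.001, -0.142, 0.99, 0.0]
wrist_force: [-0.1, 1.2, -0.7]
opening: 0.553
grasp_force: 0.0
```

```bash
python3 - <<'E'
from h import *
o=sensors.get_obs();img=vision.camera("wrist");cv2.imwrite("pics/w1.png",img)
print({k:np.round(o[k],4).tolist() for k in("time_s","eef_pos","eef_rot","opening","wrist_force")})
E
```

```text
{'time_s': 1.6, 'eef_pos': [0.5132, 0.0912, 0.3608], 'eef_rot': [-0.0006, -0.1418, 0.9899, 0.0004], 'opening': 0.5526, 'wrist_force': [-0.0615, 1.1798, -0.6591]}
```

View pics/w1.png

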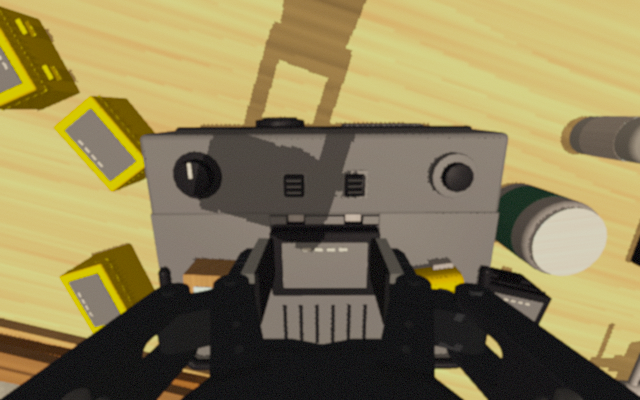

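The wrist view shows the catch buttons at about (293,185) and (355,184), the power button at (458,177), the dial at (193,174), and the two fingertips at about (260,243) and (382,243). Now I'll locate the buttons and the fingertips from this view.

```bash
python3 - <<'E'
from h import *
o=sensors.get_obs();img=cv2.imread("pics/w1.png")
C={}
for k,box in(("R",(278,168,310,203)),("L",(338,168,373,200))):
    u0,v0,u1,v1=box;g=img[v0:v1,u0:u1].max(2)
    t,_=cv2.threshold(g,0,255,cv2.THRESH_OTSU)
    for tt in (t-8,t,t+5):
        m=cv2.morphologyEx((g<tt).astype(np.uint8),cv2.MORPH_CLOSE,np.ones((5,5)));n,l,s,c=cv2.connectedComponentsWithStats(m);i=1+s[1:,4].argmax()
        r=s[i];ctr=np.array([u0+r[0]+r[2]/2-.5,v0+r[1]+r[3]/2-.5]);print(k,tt,r,c[i]+[u0,v0],ray("wrist",ctr,.209,o))
K,T=T_cw("wrist",o);he=np.array(vision.camera_model("wrist")["hand_eye"])
for p in((0,0,0),(.011,.0235,-.006),(.011,.038,-.006),(-.011,.0235,-.006),(.011,-.0235,-.006),(.011,-.038,-.006)):
    q=np.linalg.inv(he)@[*p,1];uv=np.array(K)@q[:3];print(p,uv[:2]/uv[2])
P=ray("wrist",(458,177),.218,o);D=ray("wrist",(194,175),.218,o);print(P,D,np.linalg.norm(P-D),np.arctan2(*(P-D)[[1,0]]))
print(R.from_quat(np.array(o["eef_rot"])[[1,2,3,0]]).as_matrix().round(4))
a=img[160:300,225:415];cv2.imwrite("pics/w1c.png",cv2.convertScaleAbs(cv2.resize(a,None,fx=4,fy=4,interpolation=cv2.INTER_CUBIC),alpha=2,beta=15))
E
```

```text
R 45.0 [  6   7  20  22 433] [293.55889145 185.4295612 ] [0.5211643 0.0657936 0.209    ]
R 53.0 [  6   6  20  23 451] [293.51884701 185.06873614] [0.52068162 0.06566454 0.209     ]
R 58.0 [  5   6  22  24 466] [293.60944206 185.10729614] [0.5211643 0.0657936 0.209    ]
L 83.0 [  0   0  27  29 601] [350.73544093 183.45257903] [0.50208561 0.11845083 0.209     ]
L 91.0 [  0   0  27  32 631] [350.83201268 183.50871632] [0.50350686 0.11890767 0.209     ]
L 96.0 [  0   0  27  32 644] [350.72049689 183.54347826] [0.50350686 0.11890767 0.209     ]
(0, 0, 0) [321.70445329 254.13195644]
(0.011, 0.0235, -0.006) [371.22950933 238.50722701]
(0.011, 0.038, -0.006) [401.77325506 238.49111697]
(-0.011, 0.0235, -0.006) [369.32148815 279.8618904 ]
(0.011, -0.0235, -0.006) [272.18045157 238.55946961]
(0.011, -0.038, -0.006) [241.60881337 238.57559436]
[0.46758563 0.21185987 0.218     ] [ 0.53532549 -0.02583444  0.218     ] 0.24715839006071635 1.8484237349484334
[[-9.594e-01 -2.819e-01 -7.000e-04]
 [-2.819e-01  9.594e-01  5.000e-04]
 [ 6.000e-04  6.000e-04 -1.000e+00]]
```

View pics/w1c.png

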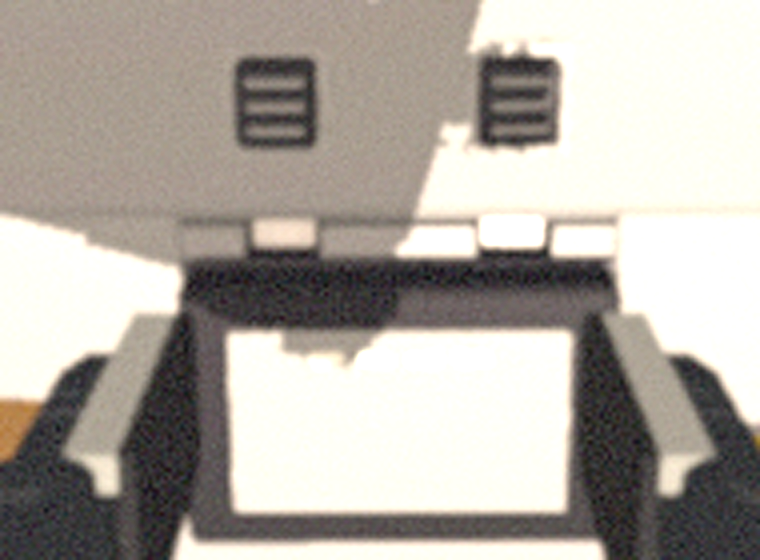

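The buttons, at (293.5,185.4) and (354.2,185), lie level in the picture, so the yaw is right. Their midpoint is about 2 mm to +y of the tool. The pad plates are about 7 mm thick, so a 53 mm opening centres them on the 60 mm spacing. I'll descend to just above the buttons and look again.

Emit:
carry_out(deltas="0 2 40 0 0 0 0.38; 0 2 80 0 0 0 0.38; 0 2 105 0 0 0 0.38; 0 2 120 0 0 0 0.38; 0 2 120 0 0 0 0.38; 0 2 120 0 0 0 0.38")

```text
time_s: 2.4
eef_pos: [0.5137, 0.0933, 0.2427]
eef_rot: [0.001, -0.142, 0.99, -0.0]
wrist_force: [-0.3, 0.1, 0.7]
opening: 0.62
grasp_force: 0.0
```

```bash
python3 - <<'E'
from h import *
o=sensors.get_obs();img=vision.camera("wrist");cv2.imwrite("pics/w2.png",img)
cv2.imwrite("pics/w2c.png",cv2.convertScaleAbs(cv2.resize(img[180:330,220:420],None,fx=4,fy=4,interpolation=cv2.INTER_CUBIC),alpha=2,beta=15))
print({k:np.round(o[k],4).tolist() for k in("time_s","eef_pos","eef_rot","opening","wrist_force")})
he=np.array(vision.camera_model("wrist")["hand_eye"]);K=np.array(vision.camera_model("wrist")["K"])
w=o["opening"]*.0425
def pr(p):q=np.linalg.inv(he)@[*p,1];uv=K@q[:3];return np.round((uv[:2]/uv[2]-[220,180])*4,0)
for s in(1,-1):
  print("tip",[pr((x,s*y,-.007)) for x in(.011,-.011) for y in(w,w+.007)])
  print("button if aligned",[pr((x,s*y,o["eef_pos"][2]-.209)) for x in(.011,-.011) for y in(.02,.04)])
E
```

```text
{'time_s': 2.4, 'eef_pos': [0.5137, 0.0933, 0.2427], 'eef_rot': [0.0011, -0.1424, 0.9898, -0.0002], 'opening': 0.6199, 'wrist_force': [-0.3462, 0.1173, 0.6771]}
tip [array([630., 237.]), array([690., 237.]), array([622., 404.]), array([679., 404.])]
button if aligned [array([541., 129.]), array([674., 129.]), array([536., 265.]), array([666., 265.])]
tip [array([183., 238.]), array([124., 238.]), array([192., 404.]), array([135., 404.])]
button if aligned [array([273., 129.]), array([139., 129.]), array([277., 265.]), array([147., 265.])]
```

View pics/w2c.png

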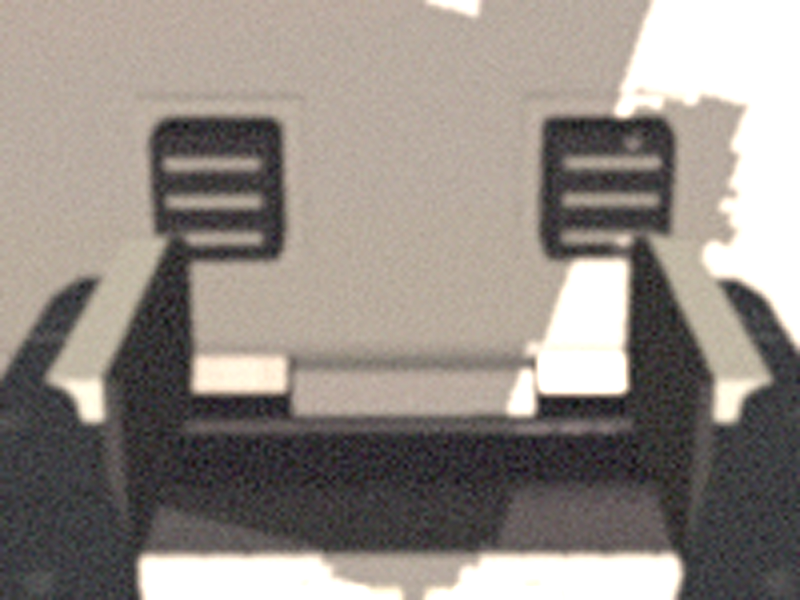

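The pads sit over the buttons' y range to within 1 mm (buttons in the crop at (218,189) and (606,189)). The remaining offset is about +1 mm in tool x and +1 mm in tool y. I'll lower and watch the force.

Emit:
carry_out(deltas="1 1 15 0 0 0 0.38; 1 1 30 0 0 0 0.38; 1 1 38 0 0 0 0.38; 1 1 42 0 0 0 0.38; 1 1 44 0 0 0 0.38; 1 1 44 0 0 0 0.38")

```text
time_s: 3.2
eef_pos: [0.511, 0.0936, 0.1984]
eef_rot: [-0.001, -0.142, 0.99, -0.0]
wrist_force: [-9.0, -0.5, 15.0]
opening: 0.619
grasp_force: 7.3
```

```bash
python3 - <<'E'
from h import *
img=vision.camera("wrist");o=sensors.get_obs()
cv2.imwrite("pics/w3c.png",cv2.convertScaleAbs(cv2.resize(img[180:330,220:420],None,fx=4,fy=4,interpolation=cv2.INTER_CUBIC),alpha=2,beta=15))
print({k:np.round(o[k],4).tolist() for k in("time_s","eef_pos","eef_rot","opening","wrist_force","torque","grasp_force")})
E
```

```text
{'time_s': 3.25, 'eef_pos': [0.511, 0.0936, 0.1984], 'eef_rot': [-0.001, -0.1422, 0.9898, -0.0], 'opening': 0.622, 'wrist_force': [-9.9066, 0.0049, 14.2511], 'torque': [-0.0978, 1.5548, -0.0025], 'grasp_force': 7.2852}
```

View pics/w3c.png

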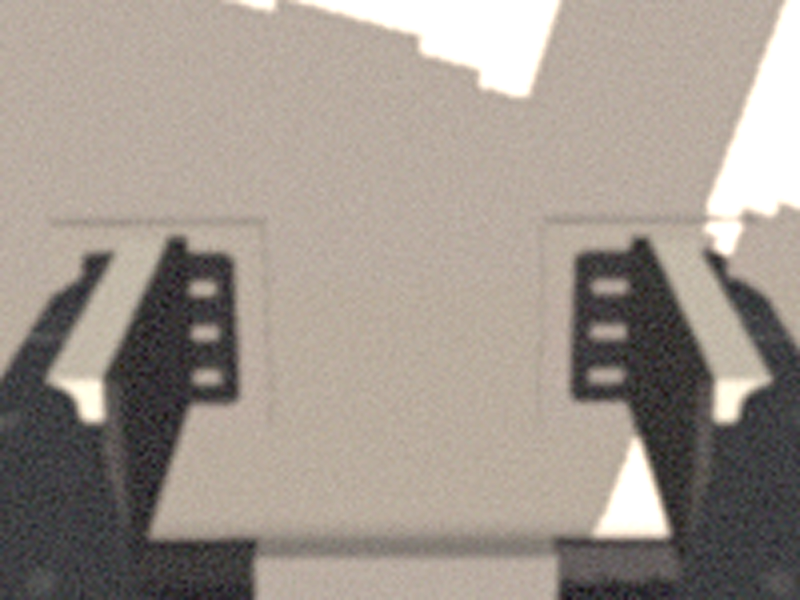

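Both pads sit squarely on the buttons in the crop, at (165,320) and (650,320), with nothing else touched. I'll press further, easing slightly back to relieve the sideways force.

Emit:
carry_out(deltas="1 0 1 0 0 0 0.38; 1 0 2 0 0 0 0.38; 1 0 3 0 0 0 0.38; 1 0 3 0 0 0 0.38")

```text
time_s: 3.75
eef_pos: [0.511, 0.0936, 0.1982]
eef_rot: [0.001, -0.142, 0.99, -0.0]
wrist_force: [-14.5, 0.6, 30.2]
opening: 0.623
grasp_force: 15.2
```

The force doubled with no further motion, so the buttons have bottomed out. I'll hold while the pack rises.

Emit:
carry_out(deltas="0 0 0 0 0 0 0.38; 0 0 0 0 0 0 0.38; 0 0 0 0 0 0 0.38; 0 0 0 0 0 0 0.38; 0 0 0 0 0 0 0.38; 0 0 0 0 0 0 0.38; 0 0 0 0 0 0 0.38; 0 0 0 0 0 0 0.38; 0 0 0 0 0 0 0.38; 0 0 0 0 0 0 0.38; 0 0 0 0 0 0 0.38; 0 0 0 0 0 0 0.38")

```text
time_s: 5.25
eef_pos: [0.511, 0.0935, 0.1982]
eef_rot: [0.001, -0.142, 0.99, -0.0]
wrist_force: [-14.3, 0.5, 30.1]
opening: 0.619
grasp_force: 15.1
```

Emit:
carry_out(deltas="0 0 0 0 0 0 0.38; 0 0 0 0 0 0 0.38; 0 0 0 0 0 0 0.38; 0 0 0 0 0 0 0.38; 0 0 0 0 0 0 0.38; 0 0 0 0 0 0 0.38; 0 0 0 0 0 0 0.38; 0 0 0 0 0 0 0.38; 0 0 0 0 0 0 0.38; 0 0 0 0 0 0 0.38; 0 0 0 0 0 0 0.38; 0 0 0 0 0 0 0.38")

```text
time_s: 6.75
eef_pos: [0.511, 0.0936, 0.1982]
eef_rot: [0.001, -0.142, 0.99, -0.0]
wrist_force: [-14.3, 0.2, 29.8]
opening: 0.618
grasp_force: 15.1
```

```bash
python3 - <<'E'
from h import *
o=sensors.get_obs();img=vision.camera("wrist");sc=vision.camera("scene")
print({k:np.round(o[k],4).tolist() for k in("time_s","eef_pos","wrist_force","torque","grasp_force")})
a=np.r_[cv2.resize(cv2.imread("pics/scene0.png")[120:220,290:430],None,fx=2.9,fy=2.9,interpolation=cv2.INTER_CUBIC),cv2.resize(sc[120:220,290:430],None,fx=2.9,fy=2.9,interpolation=cv2.INTER_CUBIC)]
w=cv2.resize(img[180:400,200:440],(390,580))
cv2.imwrite("pics/c4.png",cv2.convertScaleAbs(np.c_[a,w],alpha=1.8,beta=15))
E
```

```text
{'time_s': 6.75, 'eef_pos': [0.511, 0.0936, 0.1982], 'wrist_force': [-14.3187, 0.2493, 29.8318], 'torque': [0.138, 2.4228, -0.0556], 'grasp_force': 15.1251}Traceback (most recent call last):
  File "<stdin>", line 6, in <module>
    res = self.concatenate(tuple(objs), axis=axis)
ValueError: all the input array dimensions except for the concatenation axis must match exactly, but along dimension 1, the array at index 0 has size 406 and the array at index 1 has size 390
```

```bash
python3 - <<'E'
from h import *
img=vision.camera("wrist");sc=vision.camera("scene")
f=lambda s:cv2.resize(s[120:220,290:430],(406,290),interpolation=cv2.INTER_CUBIC)
a=np.vstack([f(cv2.imread("pics/scene0.png")),f(sc)])
cv2.imwrite("pics/c4.png",cv2.convertScaleAbs(np.hstack([a,cv2.resize(img[180:400,200:440],(390,580))]),alpha=1.8,beta=15))
E
```

```text
(no output)
```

View pics/c4.png

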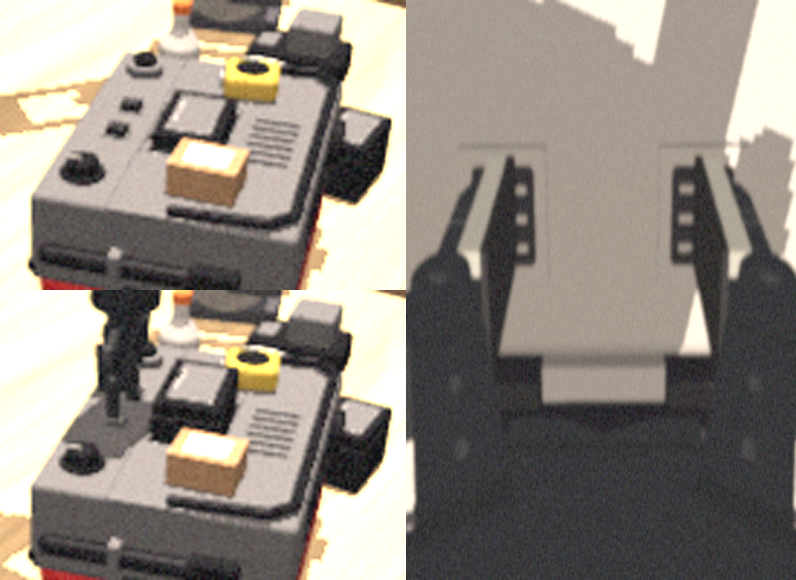

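Comparing the views, the pack's top rose about 7 px (crop row 92 to 72), which is about 26 mm and fully up. The catches have been held for over 3 s. I'll lift straight away.

Emit:
carry_out(deltas="0 0 -4 0 0 0 0.38; 1 0 -15 0 0 0 0.38; 2 0 -35 0 0 0 0.38; 2 0 -70 0 0 0 0.38; 2 0 -110 0 0 0 0.38; 2 0 -150 0 0 0 0.38; 2 0 -170 0 0 0 0.38; 2 0 -170 0 0 0 0.38")

```text
time_s: 7.95
eef_pos: [0.5096, 0.0926, 0.3655]
eef_rot: [0.001, -0.142, 0.99, -0.0]
wrist_force: [-0.3, -0.3, -0.5]
opening: 0.619
grasp_force: 0.0
```

```bash
python3 - <<'E'
from h import *
o=sensors.get_obs();img=vision.camera("wrist");sc=vision.camera("scene")
print({k:np.round(o[k],4).tolist() for k in("time_s","eef_pos","wrist_force")})
f=lambda s:cv2.resize(s[120:220,290:430],(406,290),interpolation=cv2.INTER_CUBIC)
a=np.vstack([f(cv2.imread("pics/scene0.png")),f(sc)])
cv2.imwrite("pics/c5.png",cv2.convertScaleAbs(np.hstack([a,cv2.resize(img[120:340,200:440],(390,580))]),alpha=1.8,beta=15))
E
```

```text
{'time_s': 7.95, 'eef_pos': [0.5096, 0.0926, 0.3655], 'wrist_force': [-0.2703, -0.3016, -0.5321]}
```

View pics/c5.png

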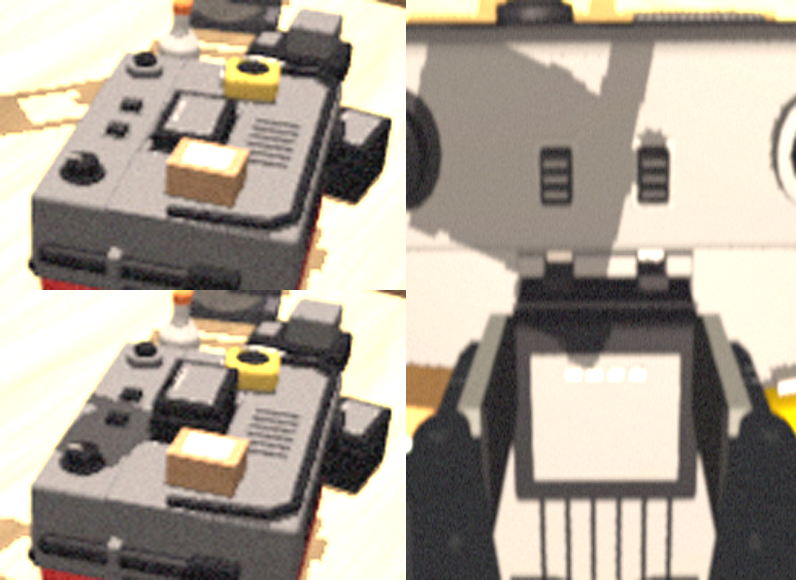

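The pack stays raised, both buttons are out again at crop (555,177) and (653,175), everything else is in place and the arm is clear.

```bash
python3 -c "
from bench import ctrl
print(ctrl.hand_in())"
```

```text
the job is handed in; nothing more can be done
None
```

I pressed both catches fully down together and held them for over 3 s. The pack rose about 26 mm, judged from the camera views, and stayed up when I let go; both buttons sprang back, nothing else appears to have moved, and the job is handed in.

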